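# Clip the snap hook onto the bench anchor ring

### The job

Pick up the snap hook by its black grip and push it level and straight onto the near bar of the anchor ring, so that the bar presses the sprung gate inward, passes it and the gate snaps shut behind it. Then prove the catch: pull the hook straight back so that the bar bears on the shut gate with a steady pull of about 10 N for about a second. Never let hook and ring press on each other with more than 25 N, then let go and leave the hook clipped, lying flat on the bench; leave the tape measure, the magnet and the tube offcut where they are.

Things in the scene. Friction and masses are not known exactly. Their poses are not given: they have to be found in the camera images.
- hook_grip (a point): Centre of the loose snap hook's black rubber grip: 66 mm long (x -36 to +30 mm), 26 wide (y), 32 tall; lying flat, this point is 16 mm above the bench. x points from grip to the hook's mouth, z up. A 12 mm neck carries a level U of 11 mm round steel bar at this height, open to +x: back of the U x 49 to 60 mm, legs at y +/-22 mm. About 0.2 to 0.35 kg in all.
- hook_throat (a point): Centre of the space inside the U with its gate shut: 80 mm ahead of hook_grip along x, same height and axes. Free space from here: 20 mm back to the U, 20 mm forward to the shut gate, 16.5 mm to each side. Outer face of the shut gate: 27 mm ahead.
- hook_nose (a point): Tip of the hook's -y leg (the nose), which flares outward; 111 mm ahead of hook_grip and 25.5 mm to its -y side, the foremost point of the hook (its round end reaches 5.5 mm further). The U's underside is 10.5 mm above the bench when the hook lies flat.
- gate_swing (a joint): Swing of the gate, rad: 0 shut, growing as its tip swings inward toward the grip, stop at 1.25. A preloaded spring shuts it; letting a bar in takes a push of about 3 to 8 N. When the gate has swung about 0.8 to 1.1 rad, the bar then being 3 to 12 mm to the grip side of hook_throat, the bar slips past the tip and the gate snaps back to 0. It cannot swing outward.
- gate: The gate: bright 7 mm round bar across the hook's mouth, carried by the hook. Origin on its hinge at the end of the hook's +y leg; it reaches 36 mm from there to the nose on the -y side; same axes as the hook when shut. A bar goes in best 5 mm to the nose (-y) side of the hook's centre line (0 to 8 mm works).
- anchor: Anchor fixed on the bench: dark slotted base plate 130 x 60 x 5 mm with an upright steel ring on a 3 mm saddle (24 mm wide, top 8 mm above the bench). Origin: on the bench on the plate's middle line, 20 mm in from its near edge; x runs along the slot, away from the robot, z up. With the grip held 1 to 3 mm above the bench the hook clears plate and saddle.
- anchor_ring (a point): Point 30 mm above the anchor's origin, same axes; NOT the ring itself. The ring of 8 mm round bar stands in the x-z plane: a near and a far upright 64 mm apart, top 72 mm above the bench. It is clamped somewhere along the slot: the near upright stands between 10 mm before and 10 mm beyond this point in x (y = 0), not measured. It is rigid. The hook goes on along +x, one leg each side.
- hook: The whole snap hook with its gate: origin 16 mm below hook_grip, same axes.
- tape_measure: Bystander: yellow tape measure, 35 x 82 x 65 mm, origin under its centre. Not to be moved.
- weld_magnet: Bystander: flat red magnet, 80 x 104 x 16 mm, origin under its centre. Not to be moved.
- offcut: Bystander: short grey square tube, 30 x 60 x 30 mm, origin under its centre. Not to be moved.

How it is judged:
On the way, in this order (a step that is already met when the one before it is completed fails the run):
1. the ring's bar has pressed the gate open (value of joint gate_swing above 0.5 rad and contact force between gate and anchor above 0.5 N), for 0.05 s.
2. the gate has snapped shut with the ring's bar inside the hook (value of joint gate_swing below 0.08 rad and x of hook_throat in the frame of anchor above -0.015 m), for 0.1 s.
3. the hook is pulled back, so that the bar bears on the shut gate with more than 6 N for 0.3 s (value of joint gate_swing below 0.08 rad and contact force between gate and anchor above 6 N), for 0.3 s.
At the end, for the whole second after the job is handed in: The gate is shut (under 0.08 rad) with the ring's near bar inside the hook: hook_throat from 27.5 mm before to 28.5 mm beyond the anchor's origin along its x, and within 20 mm of its middle line; the hook lies flat on the bench (tilt under 0.15 rad, grip centre below 24 mm) and at rest (value of joint gate_swing below 0.08 rad and x of hook_throat in the frame of anchor between -0.0275 and 0.0285 m and y of hook_throat in the frame of anchor between -0.02 and 0.02 m and angle between hook's own z axis and vertical below 0.15 rad and height (world z) of hook_grip below 0.024 m and linear speed of hook below 0.02 m/s); the robot touches nothing.
It fails at once if hook and anchor press on each other with more than 25 N (contact force between hook and anchor above 25 N).
It fails at once if a bystander is moved more than 15 mm (distance of any of tape_measure, weld_magnet, offcut from where it was at the start of the episode above 0.015 m).
It also fails if it takes over 64 s, if anything falls off the work surface, if the arm or the gripper's body presses on something with over 40 N, if the wrist force passes 120 N, or if a joint passes its speed limit or range.

### The arm

A 6-joint arm with a two-finger parallel gripper is mounted at the origin on a cart in front of the work surface, level with it; the furniture and walls round the work are solid. World frame = base frame: x ahead of the robot, y to its left, z up, the work surface at z = 0. Lengths are in m, angles in rad, forces in N, time in s.
With the tool pointing down it reaches from about 0.35 to 0.975 m from the base axis. Payload 4.9 kg.
Tool frame: the origin (TCP) lies at the very end of the fingers, on their centre line; the grasp point (between the pads) lies 19 mm behind it; z points along the fingers, y is the line along which they close (so a half turn about z gives the same grasp; the last joint's range is limited). The gripper opens to 85 mm and grips with 20 to 120 N. Pads are 22 mm wide; open, the fingers measure 114 mm over their backs; the gripper's body (76 mm by 85 mm) begins 54 mm behind the grasp point. The pads swing forward as they close: fully open they stand 13 mm farther back than shut.
Start: joints at [-1.453, 0.053, 1.613, -0, 1.476, -0.119], TCP at [0.147, -0.608, 0.231] pointing down, gripper open.
Joint ranges: [-3.01, 3.01], [-1.01, 2.22], [0.06, 2.58], [-1.02, 4.17], [0.09, 2.62], [-3.14, 3.14]. Speed limits (rad/s): [2.57, 2.57, 3.14, 3.14, 3.14, 3.14].

### API

Orientations are given as a unit quaternion [x, y, z, w].
In Python, from cell import bot gives the robot as it stands.
- The arm moves only by the shell command python3 -m pendant 'ROWS' [OPENING] [FORCE]. ROWS is a JSON object of lists of equal length, an entry for each row: "dp": the shift along the tool's x, y, z in cm, a list of three; "twist": the turn about the tool's z in degrees. A call has 1 to 5 rows; each row is the pose to reach, as a shift and turn from the pose commanded when the call began, along the tool's axes at that moment; what a row does not reach only later rows make up. A row lasts 1/8 s, in which the tool goes at most 62.5 mm and 10.7 degrees, less where a joint would pass 70% of its speed; a pose out of reach is approached as far as the arm can. A call with a gripper value outside its range is refused whole. OPENING is the opening, from 0 (shut) to 1 (fully open), set as the call begins (- or left out, the last holds). The fingers move at their own pace and stop on an object; FORCE is the grip in N (left out, the last holds). Time passes only in rows, so rows that repeat a pose let the fingers close. It gives the time, the measured TCP pose, the force, the opening and the grip force at its end, in the units of the state.
- bot.get_obs(): the state, without advancing time (a new reading comes with each control period).
- bot.grab_frame(name): name is "side" or "top"; returns a dict with "frame" (400x640x3 uint8, red, green, blue), "z_map" (400x640 float32, m along the optical axis (not along the pixel's ray), 0 where there is no reading), "fx", "fy", "cx", "cy" (pixels), "k1" (the pictures are not rectified: a ray, as slopes to the right and down, at radius r is drawn at 1 + k1 r^2 times it, then the intrinsics apply), "rvec" (rotation vector, rad) and "tvec" (3), from world to camera coordinates, as OpenCV has them. Camera axes: x right, y down, z forward; pixel columns grow to the right and rows downward; lengths in m; the calibration is good to about 2 mm. A picture is of the moment at which its call begins.
- bot.close_job(): hands the job in; it is judged then, once.
The state is a dict: "clock": time; "joints": joint angles; "joint_velocities": joint speeds; "joint_torque": joint torques, N m; "tool_pos": TCP position; "eef_rot": TCP orientation; "force": force on the tool from outside, world axes, zero at the start; "torque": the same for the moment, N m; "opening": finger opening in m; "gripper_force": force on a finger pad.
Only numpy, scipy, OpenCV 4.12 (cv2) and the standard library are available. Lean on these libraries where they do the work, as an engineer would, in place of code of your own. Each camera call takes 0.05 s, during which the arm holds its last target. There are 200 camera calls.

## Working session

There is one attempt and no reset: what is moved stays moved. The work goes in short steps, Python scripts to look and compute and a shell command to move; the robot and the scene stay as the last step left them, time stands still between calls to the robot, and variables do not carry over. Pictures are saved under pics/ and viewed, at most 10 in all, crops included, and the job is handed in when it is done.

```bash
mkdir -p pics
cat > h.py <<'E'
import numpy as np, cv2, pickle
from cell import bot
def grab(n):
    f=bot.grab_frame(n); pickle.dump(f,open(n+'.pkl','wb')); return f
def load(n): return pickle.load(open(n+'.pkl','rb'))
def RT(f): return cv2.Rodrigues(np.array(f['rvec'],float))[0],np.array(f['tvec'],float).reshape(3)
def ray(f,u,v):
    x,y=(u-f['cx'])/f['fx'],(v-f['cy'])/f['fy']; a,b=x,y
    for _ in range(20):
        s=1+f['k1']*(a*a+b*b); a,b=x/s,y/s
    return np.stack([a,b,np.ones_like(a)],-1)
def at_z(f,u,v,z):
    R,t=RT(f); c=-R.T@t; d=ray(f,np.float64(u),np.float64(v))@R
    return c+d*((z-c[2])/d[...,2])[...,None]
def cloud(f):
    v,u=np.mgrid[0:400,0:640].astype(float); R,t=RT(f)
    return (ray(f,u,v)*f['z_map'][...,None]-t)@R
def proj(f,p):
    R,t=RT(f); q=R@np.array(p,float)+t; a,b=q[:2]/q[2]; s=1+f['k1']*(a*a+b*b)
    return f['fx']*a*s+f['cx'],f['fy']*b*s+f['cy']
E
python3 - <<'E'
from h import *
for n in('top','side'):
    f=grab(n); cv2.imwrite(f'pics/{n}0.png',f['frame'][...,::-1]); R,t=RT(f); print(n,-R.T@t,f['fx'],f['k1'])
print(bot.get_obs())
E
```

```text
top [ 0.52349694 -0.08915654  1.00551848] 495.7839947075517 -0.11416696558827909
side [ 0.38410284 -0.83597799  0.45844839] 420.255402739042 -0.027966139041954968
{'clock': 0.1, 'joints': array([-1.45298399e+00,  5.32912631e-02,  1.61416886e+00, -3.08085661e-05,
        1.47598494e+00, -1.18986609e-01]), 'joint_velocities': array([ 8.41472956e-05, -2.08825443e-03, -3.87991741e-03,  1.42502611e-04,
        6.73084337e-04, -1.20281980e-04]), 'joint_torque': array([-2.45557004e-05, -3.94903064e+01, -3.71362889e+01, -1.84886230e-04,
        3.87031498e-03,  2.23457289e-05]), 'tool_pos': array([ 0.14655327, -0.60699308,  0.23017842]), 'eef_rot': array([ 9.92998367e-01,  1.18124447e-01, -1.47899287e-05, -9.26212663e-04]), 'force': array([ 0.339076  ,  0.28833168, -0.10469243]), 'torque': array([-0.06222556,  0.05421504,  0.02070809]), 'gripper_force': 0.0, 'opening': 0.0856245583444681}
```

View pics/top0.png

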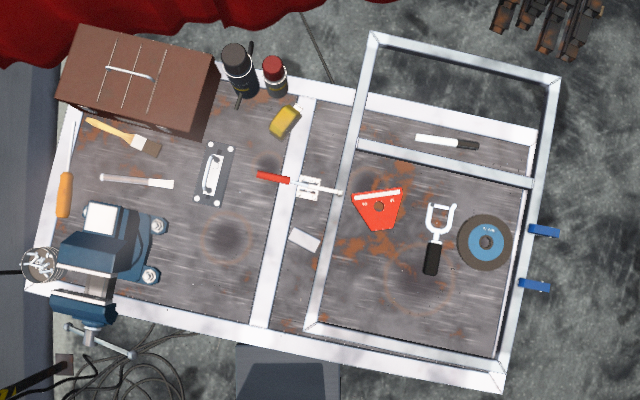

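View pics/side0.png

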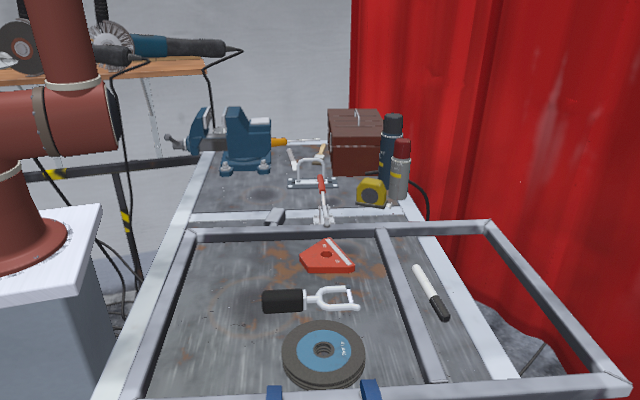

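Top view: the hook is at about (433,240) with its mouth up, and the anchor at about (213,172). The magnet is red at (378,208), the offcut grey at (304,239), and the tape yellow at (284,121). I'll enlarge the hook and anchor.

Run:
```python
from h import *
f=load('top'); im=f['frame'][...,::-1]
a=cv2.resize(im[195:285,400:470],None,fx=6,fy=6,interpolation=cv2.INTER_CUBIC)
b=cv2.resize(im[130:220,180:245],None,fx=6,fy=6,interpolation=cv2.INTER_CUBIC)
cv2.imwrite('pics/c1.png',cv2.hconcat([a[:540],b[:540]]))
P=cloud(f)
for n,u,v in [('hookgrip',432,258),('bench',470,300),('frame R',520,250),('frame L',330,250),('frame top',450,165),('ringtop',214,165),('strip',283,200),('offcut',304,239),('vise',100,240),('can',237,55),('redtool',272,178),('spatula',310,188),('frame bot',400,340),('bench2',230,250)]:
    print(n,P[v,u].round(3),at_z(f,u,v,0.).round(3))
```

```text
hookgrip [ 0.486 -0.326  0.033] [ 0.485 -0.334  0.   ]
bench [ 0.398 -0.411 -0.001] [ 0.398 -0.411  0.   ]
frame R [ 0.498 -0.51   0.023] [ 0.498 -0.52   0.   ]
frame L [ 0.505 -0.125  0.026] [ 0.504 -0.126  0.   ]
frame top [ 0.672 -0.369  0.027] [ 0.676 -0.377  0.   ]
ringtop [0.678 0.108 0.009] [0.68 0.11 0.  ]
strip [ 0.606 -0.032  0.   ] [ 0.606 -0.032  0.   ]
offcut [ 0.527 -0.074  0.027] [ 0.527 -0.074  0.   ]
vise [0.527 0.295 0.12 ] [0.527 0.347 0.   ]
can [0.842 0.036 0.185] [0.914 0.065 0.   ]
redtool [ 0.643 -0.015  0.067] [ 0.652 -0.009  0.   ]
spatula [ 0.626 -0.087  0.042] [ 0.63  -0.087  0.   ]
frame bot [ 0.325 -0.261  0.025] [ 0.32  -0.265  0.   ]
bench2 [0.506 0.076 0.002] [0.506 0.076 0.   ]
```

View pics/c1.png

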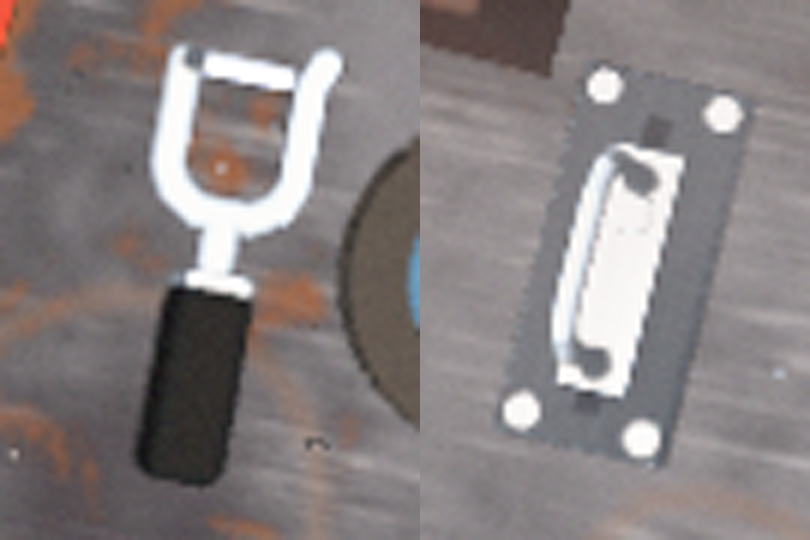

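The crop shows the hook hinge at (192,58), nose tip at (328,62), neck at (218,258) and grip corners. It also shows the anchor plate corners and the ring's near foot at (590,360).

```bash
cat >> h.py <<'E'
def fit(model,world):
    m,w=np.array(model,float),np.array(world)[:,:2]; mc,wc=m.mean(0),w.mean(0)
    a,b=m-mc,w-wc; th=np.arctan2((a[:,0]*b[:,1]-a[:,1]*b[:,0]).sum(),(a*b).sum())
    R=np.array([[np.cos(th),-np.sin(th)],[np.sin(th),np.cos(th)]]); t=wc-R@mc
    print('resid mm',((m@R.T+t-w)*1000).round(1).tolist()); return R,t,th
E
python3 - <<'E'
from h import *
f=load('top')
px=lambda U,V,ou,ov:((U+.5)/6-.5+ou,(V+.5)/6-.5+ov)
H=[((192,58),(.1035,.022),.018),((328,62),(.111,-.0255),.016),((218,258),(.040,0),.018),((150,170),(.075,.0275),.016),((318,170),(.075,-.0275),.016),((212,290),(.030,0),.030),((178,482),(-.036,0),.030)]
w=[at_z(f,*px(*p,400,195),z) for p,_,z in H]
R,t,th=fit([m for _,m,_ in H],w); print('grip',t,'yaw deg',np.degrees(th))
A=[((585,62),(.110,.03)),((755,103),(.110,-.03)),((660,465),(-.02,-.03)),((500,425),(-.02,.03))]
w=[at_z(f,*px(U-420,V,180,130),.005) for (U,V),_ in A]
R2,t2,th2=fit([m for _,m in A],w); print('anchor',t2,np.degrees(th2))
for (U,V),z in [((592,360),.01),((563,345),.060),((635,175),.01),((612,150),.065)]:
    print('ring',((at_z(f,*px(U-420,V,180,130),z)[:2]-t2)@R2*1000).round(1))
# ring from clouds, both cameras
for n in('top','side'):
    g=load(n);P=cloud(g);q=(P[...,:2]-t2)@R2
    m=(q[...,0]>-.03)&(q[...,0]<.11)&(abs(q[...,1])<.02)&(P[...,2]>.015)&(P[...,2]<.08)
    print(n,m.sum(),[(c.round(3).tolist()) for c in np.c_[q[m],P[m][:,2]][np.argsort(q[m][:,0])][::max(1,m.sum()//12)]])
E
```

```text
resid mm [[-1.5, 1.8], [-2.5, 0.9], [-1.1, 0.7], [9.1, -1.6], [-1.7, 2.0], [-0.3, -2.5], [-1.9, -1.3]]
grip [ 0.48610592 -0.32923219] yaw deg -12.165479214863947
resid mm [[0.8, -0.6], [1.6, -0.3], [-1.2, -1.3], [-1.1, 2.3]]
anchor [0.61815141 0.12004577] -13.673333638645273
ring [10.   1.7]
ring [9.9 0.6]
ring [74.4  2.8]
ring [74.2 -0.6]
top 195 [[0.005, -0.0, 0.054], [0.009, -0.004, 0.046], [0.012, -0.003, 0.066], [0.02, -0.002, 0.068], [0.026, 0.002, 0.073], [0.033, -0.003, 0.072], [0.04, -0.0, 0.075], [0.047, -0.003, 0.07], [0.054, -0.0, 0.073], [0.061, -0.002, 0.072], [0.068, 0.002, 0.068], [0.072, -0.003, 0.019], [0.076, -0.003, 0.055]]
side 179 [[0.005, -0.0, 0.039], [0.008, 0.001, 0.038], [0.01, -0.004, 0.035], [0.013, -0.001, 0.022], [0.013, -0.001, 0.058], [0.021, 0.001, 0.071], [0.033, -0.003, 0.069], [0.046, -0.004, 0.069], [0.056, 0.001, 0.07], [0.066, 0.002, 0.059], [0.071, -0.0, 0.065], [0.074, -0.001, 0.054], [0.076, -0.001, 0.038]]
```

```bash
cat >> h.py <<'E'
from scipy.spatial.transform import Rotation as Ro
def delta(o,p):  # tool shift cm to world p, from measured pose
    return (Ro.from_quat(o['eef_rot']).inv().apply(np.array(p)-o['tool_pos'])*100).round(2)
def yaw(o): 
    x=Ro.from_quat(o['eef_rot']).as_matrix()[:,0]; return np.degrees(np.arctan2(x[1],x[0]))
E
python3 - <<'E'
from h import *
f=load('top')
px=lambda U,V,ou,ov:((U+.5)/6-.5+ou,(V+.5)/6-.5+ov)
H=[((192,58),(.1035,.022),.018),((328,62),(.111,-.0255),.016),((218,258),(.040,0),.018),((318,170),(.075,-.0275),.016),((212,290),(.030,0),.030),((178,482),(-.036,0),.030)]
w=[at_z(f,*px(*p,400,195),z) for p,_,z in H]
R,t,th=fit([m for _,m,_ in H],w); print('grip',t,'yaw deg',np.degrees(th))
P=cloud(f); q=(P[...,:2]-t)@R
m=(abs(q[...,0])<.03)&(abs(q[...,1])<.03)&(P[...,2]>.027)&(P[...,2]<.05)
print('grip top cloud',q[m].min(0),q[m].max(0),q[m].mean(0),np.median(P[m][:,2]))
m=(abs(q[...,0])<.02)&(q[...,1]<-.02)&(q[...,1]>-.12)&(P[...,2]>.008); print('disc nearest y',q[m][:,1].max(),P[m][:,2].max())
o=bot.get_obs(); print(yaw(o),[delta(o,[*t,z]) for z in(.1,.005)])
# clearance near anchor approach
t2=np.array([.6182,.1200]);a=np.radians(-13.7);R2=np.array([[np.cos(a),-np.sin(a)],[np.sin(a),np.cos(a)]])
q=(P[...,:2]-t2)@R2
for x0,x1 in[(-.2,-.14),(-.14,-.09),(-.09,-.03)]:
  for y0 in(-.12,-.09,-.06,-.03,0,.03,.06,.09):
    m=(q[...,0]>x0)&(q[...,0]<x1)&(q[...,1]>y0)&(q[...,1]<y0+.03); print(round(P[m][:,2].max(),3),end=' ')
  print()
E
```

```text
resid mm [[0.3, 0.6], [-1.6, -0.3], [0.6, 0.7], [-0.7, 1.4], [1.4, -2.4], [0.0, -0.1]]
grip [ 0.48792326 -0.3286043 ] yaw deg -13.169806349170852
grip top cloud [-0.02994344 -0.01321269] [0.02983275 0.01328287] [-0.00048923  0.00078597] 0.03214048630125626
disc nearest y -0.055202892550600735 0.020313168209448937
13.567738664496927 [array([ 39.71, -19.03,  13.06]), array([ 39.71, -19.01,  22.56])]
0.006 0.007 0.006 0.005 0.007 0.018 0.038 0.158 
0.006 0.006 0.006 0.006 0.007 0.006 0.026 0.141 
0.006 0.005 0.005 0.006 0.006 0.005 0.04 0.104
```

```bash
python3 -m pendant '{"dp":[[5.5,-2.6,1.5],[11,-5.3,3],[16.5,-7.9,4.5],[22,-10.5,6],[27.5,-13.2,7.5]],"twist":[0,0,0,0,0]}' 0.55 30
python3 -m pendant '{"dp":[[5.5,-2.6,2],[10,-4.8,3.5],[12.2,-5.8,5],[12.2,-5.8,5],[12.2,-5.8,5]],"twist":[9,18,26.7,26.7,26.7]}'
python3 -c "
from h import *
o=bot.get_obs(); print(o['clock'],o['tool_pos'],yaw(o),delta(o,[.4875,-.328,.004]))"
```

```text
clock: 0.72
tool_pos: [0.3829, -0.4141, 0.1559]
eef_rot: [0.993, 0.118, -0.0, -0.0]
force: [-0.2, -0.9, 0.8]
opening: 0.0469
gripper_force: 0.0
clock: 1.35
tool_pos: [0.4863, -0.3312, 0.1068]
eef_rot: [0.994, -0.114, -0.0, 0.0]
force: [-0.6, -0.5, 0.2]
opening: 0.047
gripper_force: 0.0
1.35 [ 0.48633778 -0.33120093  0.10681993] -13.053210044342654 [ 0.04 -0.34 10.28]
```

```bash
python3 -m pendant '{"dp":[[0,-0.3,4],[0,-0.3,8],[0,-0.3,10],[0,-0.3,10.2],[0,-0.3,10.2]],"twist":[0,0,0,0,0]}'
python3 -m pendant '{"dp":[[0,0,0],[0,0,0],[0,0,0],[0,0,0],[0,0,0]],"twist":[0,0,0,0,0]}' 0 60
python3 -m pendant '{"dp":[[0,0,-2],[0,0,-5],[0,0,-9],[0,0,-11],[0,0,-11]],"twist":[0,0,0,0,0]}'
python3 - <<'E'
from h import *
f=grab('side');cv2.imwrite('pics/s1.png',f['frame'][...,::-1])
o=bot.get_obs(); print(o['tool_pos'],yaw(o),o['joints'])
a=np.radians(-13.7);d=np.array([np.cos(a),np.sin(a)]);b=np.array([.6182,.12])+.0095*d
g=b-.14*d; print(g,delta(o,[*g,o['tool_pos'][2]]))
E
```

```text
clock: 1.98
tool_pos: [0.4882, -0.329, 0.0063]
eef_rot: [0.993, -0.114, 0.001, 0.001]
force: [-0.3, -0.3, 0.1]
opening: 0.0472
gripper_force: 0.0
clock: 2.6
tool_pos: [0.4887, -0.3289, 0.0068]
eef_rot: [0.993, -0.114, 0.001, 0.001]
force: [-0.4, 0.3, 5.9]
opening: 0.0251
gripper_force: 60.0
clock: 3.22
tool_pos: [0.4883, -0.3285, 0.1168]
eef_rot: [0.993, -0.114, 0.002, 0.001]
force: [0.0, 1.0, -2.8]
opening: 0.025
gripper_force: 59.2
[ 0.4873549  -0.32771241  0.11477178] -13.129973849275798 [-7.18660016e-01  6.32423982e-02  1.80325152e+00 -8.61771217e-06
  1.27476243e+00  1.08130012e+00]
[0.49141284 0.15090738] [-1.048e+01 -4.670e+01 -1.000e-02]
```

View pics/s1.png

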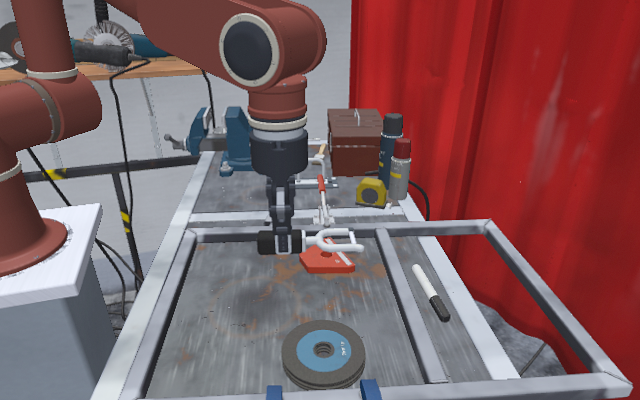

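The side view shows the hook held level at about (335,240), clear of the bench. Next I carry it over to the anchor.

```bash
python3 -m pendant '{"dp":[[-1.2,-5,0],[-2.4,-10.5,0],[-3.7,-16.5,0],[-5,-22.5,0],[-6.2,-28,0]],"twist":[0,0,0,0,0]}'
python3 -m pendant '{"dp":[[-1.2,-5.5,0],[-2.4,-11,0],[-3.6,-16,0],[-4.3,-19,0],[-4.3,-19.2,0]],"twist":[0,0,0,0.3,0.5]}'
python3 -m pendant '{"dp":[[0,0,2],[0,0,4.5],[0,0,7],[0,0,7],[0,0,7]],"twist":[0,0,0,0,0]}'
python3 - <<'E'
from h import *
f=grab('top');g=grab('side');
a=cv2.resize(f['frame'][130:280,160:260,::-1],None,fx=4,fy=4,interpolation=cv2.INTER_CUBIC)
b=cv2.resize(g['frame'][150:250,250:350,::-1],None,fx=4,fy=4,interpolation=cv2.INTER_CUBIC)
b=cv2.copyMakeBorder(b,0,200,0,0,cv2.BORDER_CONSTANT)
cv2.imwrite('pics/c2.png',cv2.hconcat([a,b]))
o=bot.get_obs(); print(o['tool_pos'],yaw(o))
E
```

```text
clock: 3.9
tool_pos: [0.4888, -0.0387, 0.1122]
eef_rot: [0.993, -0.114, -0.002, -0.0]
force: [0.7, -0.6, -1.9]
opening: 0.0251
gripper_force: 59.5
clock: 4.53
tool_pos: [0.4905, 0.1572, 0.1122]
eef_rot: [0.993, -0.117, -0.002, 0.001]
force: [0.5, -0.0, -1.5]
opening: 0.0248
gripper_force: 59.7
clock: 5.15
tool_pos: [0.4925, 0.1552, 0.0448]
eef_rot: [0.993, -0.119, -0.0, 0.0]
force: [-0.6, 0.3, -2.3]
opening: 0.0247
gripper_force: 59.6
[0.49339568 0.1555636  0.04591644] -13.657409214428515
```

View pics/c2.png

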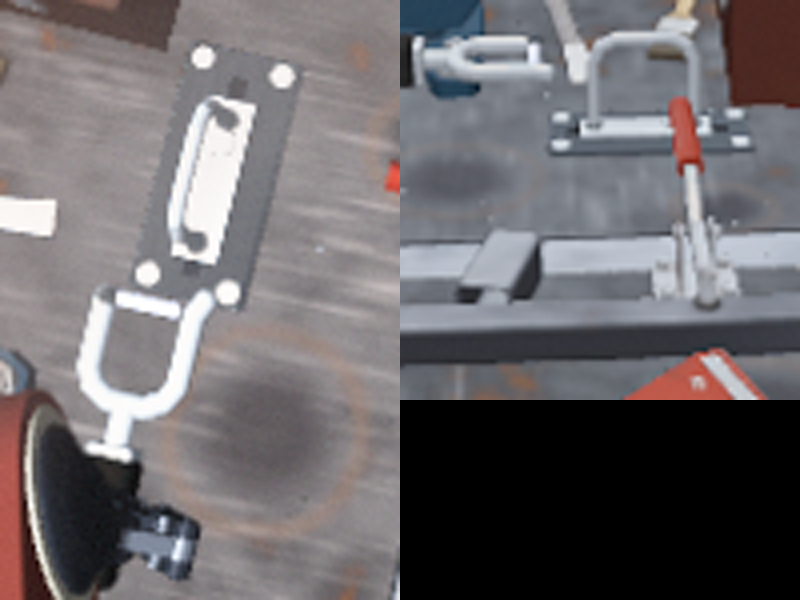

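The hook is level short of the ring, with hinge at (105,293), nose at (207,297) and neck at (118,432) in the top crop. I'll compute its pose in the anchor frame.

Run:
```python
from h import *
f=load('top'); o=bot.get_obs()
px=lambda U,V:((U+.5)/4-.5+160,(V+.5)/4-.5+130)
H=[((105,293),(.1035,.022)),((207,297),(.111,-.0255)),((119,430),(.040,0)),((79,360),(.075,.0275)),((191,360),(.075,-.0275)),((132,417),(.049,0))]
H=H[:5]
zh=o['tool_pos'][2]+.0092
w=[at_z(f,*px(*p),zh) for p,_ in H]
R,t,th=fit([m for _,m in H],w); print('grip',t,'yaw',np.degrees(th),'tool',o['tool_pos'],yaw(o))
# anchor again
A=[((187,40),(.110,.03)),((303,67),(.110,-.03)),((242,307),(-.02,-.03)),((137,283),(-.02,.03))]
w=[at_z(f,*px(*p),.005) for p,_ in A]
R2,t2,th2=fit([m for _,m in A],w); print('anchor',t2,np.degrees(th2))
# bolts-based: midline
a=np.radians(-13.7);R2=np.array([[np.cos(a),-np.sin(a)],[np.sin(a),np.cos(a)]]);t2=np.array([.6182,.12])
for n in('top','side'):
    g=load(n);P=cloud(g);q=(P[...,:2]-t2)@R2;z=P[...,2]
    m=(q[...,0]>-.01)&(q[...,0]<.025)&(abs(q[...,1])<.015)&(z>.02)&(z<.05); print(n,'near upright',np.median(q[m],0),q[m].min(0),q[m].max(0))
    m=(q[...,0]>.025)&(q[...,0]<.06)&(abs(q[...,1])<.015)&(z>.06)&(z<.08); print(n,'ring top',np.median(q[m],0))
    qh=(P[...,:2]-t)@R; m=(qh[...,0]>.065)&(qh[...,0]<.095)&(abs(qh[...,1])<.035)&(z>zh-.012)&(z<zh+.02)
    for s in(1,-1):
        k=m&(qh[...,1]*s>.012); print(n,'leg',s,k.sum(),np.median(qh[k][:,1]),np.median(q[k][:,1]),np.percentile(z[k],90) if k.sum() else 0)
print('grip in anchor frame',(t-t2)@R2,'tool',(o['tool_pos'][:2]-t2)@R2)
```

```text
resid mm [[-0.5, 1.1], [1.1, 2.8], [-0.8, -2.3], [4.6, -1.0], [-4.4, -0.6]]
grip [0.49186709 0.15063111] yaw -9.939162136876332 tool [0.49339568 0.1555636  0.04591644] -13.657409214428515
resid mm [[0.6, -1.3], [2.3, 0.2], [-1.7, -1.8], [-1.2, 2.9]]
anchor [0.61870378 0.11892711] -12.7017849366006
top near upright [ 0.00733919 -0.00323703] [ 0.00489416 -0.00407032] [ 0.01162564 -0.00012847]
top ring top [ 0.04285953 -0.00012874]
top leg 1 87 0.020397077007254433 0.02520352813264433 0.060410894721960554
top leg -1 92 -0.024033837409668364 -0.01845884144592104 0.06084144701844414
side near upright [ 0.00995808 -0.00118851] [ 0.0051583  -0.00473744] [0.01293265 0.00266678]
side ring top [ 0.04193617 -0.00263276]
side leg 1 49 0.01844848968830378 0.023504147843808516 0.059877567803878505
side leg -1 53 -0.025214072708712364 -0.020234738163378823 0.059203565124595174
grip in anchor frame [-0.12999324 -0.00016082] tool [-0.12967634  0.00499336]
```

```bash
cat > m.py <<'E'
from h import *
a=np.radians(-13.7);R2=np.array([[np.cos(a),-np.sin(a)],[np.sin(a),np.cos(a)]]);t2=np.array([.6182,.12])
def legs(x0,x1):  # leg lines in the anchor frame, at present hook x-range
    zh=bot.get_obs()['tool_pos'][2]+.0092
    for n in('top','side'):
        P=cloud(load(n));q=(P[...,:2]-t2)@R2;z=P[...,2]
        for s in(1,-1):
            k=(q[...,0]>x0)&(q[...,0]<x1)&(q[...,1]*s>.010)&(abs(q[...,1])<.04)&(z>zh-.01)&(z<zh+.015)
            c=np.polyfit(q[k][:,0]-(x0+x1)/2,q[k][:,1],1); print(n,s,k.sum(),'slope deg',np.degrees(np.arctan(c[0])).round(1),'y mm',(c[1]*1000).round(1))
        k=(q[...,0]>x0-.06)&(q[...,0]<x1+.06)&(abs(q[...,1])<.01)&(z>zh-.01)&(z<zh+.015)
        print(' centre-line x hist mm',np.histogram(q[k][:,0]*1000,bins=np.arange(-120,30,6))[0], 'start -120 step 6')
E
python3 -c "
from m import *
legs(-.065,-.035)"
```

```text
top 1 87 slope deg 2.3 y mm 26.1
top -1 92 slope deg -0.3 y mm -18.5
 centre-line x hist mm [ 9 21 25 34 19 17 23 33 11  0  0  0  0  0  9 29  0  0  0  0  2 18 10  8] start -120 step 6
side 1 48 slope deg -1.6 y mm 23.7
side -1 52 slope deg 3.3 y mm -19.9
 centre-line x hist mm [19 28 24 28 10 15 11  8  1  0  0  0  0  0  0  8  0  0  0  0  3 13 13  8] start -120 step 6
```

```bash
python3 -m pendant '{"dp":[[-1.5,-0.15,0],[-1.5,-0.15,2],[-1.5,-0.15,3.4],[-1.5,-0.15,3.6],[-1.5,-0.15,3.6]],"twist":[0,0,0,0,0]}'
python3 - <<'E'
from m import *
P=cloud(load('side'));q=(P[...,:2]-t2)@R2;z=P[...,2]
for s in(1,-1):
    k=(q[...,0]>-.02)&(q[...,0]<.0)&(q[...,1]*s>.012)&(q[...,1]*s<.028)&(z<.03); print('bolt z',np.percentile(z[k],[50,90,99]))
grab('top');grab('side');legs(-.08,-.05)
o=bot.get_obs();print(o['tool_pos'],yaw(o),o['force'],(o['tool_pos'][:2]-t2)@R2)
E
```

```text
clock: 5.88
tool_pos: [0.4783, 0.1608, 0.0089]
eef_rot: [0.993, -0.119, 0.0, -0.0]
force: [0.3, -0.5, -1.9]
opening: 0.0249
gripper_force: 59.8
bolt z [0.00529547 0.00738774 0.00767465]
bolt z [0.00442099 0.00623047 0.00681586]
top 1 86 slope deg 1.3 y mm 28.4
top -1 84 slope deg -1.9 y mm -16.2
 centre-line x hist mm [28 21 14 17 28 23  3  0  0  1  0  0 25  9  0  0  0  0  0  2 12  8  0  0] start -120 step 6
side 1 44 slope deg -0.4 y mm 25.6
side -1 47 slope deg -1.7 y mm -18.7
 centre-line x hist mm [28 17 14 10 10  7  1  0  0  0  0  0  4  3  0  0  0  0  0  0  3 16  0  0] start -120 step 6
[0.47879593 0.16082162 0.00938058] -13.630771359112897 [ 0.25520594 -0.0122023  -2.12760022] [-0.14510602  0.00664401]
```

```bash
python3 -m pendant '{"dp":[[1,0.1,0],[2,0.1,0],[3,0.1,0],[3.5,0.1,0],[3.5,0.1,0]],"twist":[0,0,0,0,0]}'
python3 -c "
from m import *
grab('top');grab('side');legs(-.045,-.015)
o=bot.get_obs();print(o['tool_pos'],yaw(o),o['force'],(o['tool_pos'][:2]-t2)@R2)"
```

```text
clock: 6.6
tool_pos: [0.5124, 0.1513, 0.0087]
eef_rot: [0.993, -0.119, -0.0, -0.0]
force: [0.2, 0.3, -2.9]
opening: 0.0247
gripper_force: 59.8
top 1 91 slope deg -2.5 y mm 26.8
top -1 87 slope deg -1.0 y mm -17.7
 centre-line x hist mm [ 0  0  0  2 10 14 27 22 18 20 30 13  0  0  0  0  1  5 30 11 18 15 17 15] start -120 step 6
side 1 48 slope deg -1.7 y mm 24.4
side -1 48 slope deg 0.2 y mm -19.5
 centre-line x hist mm [ 0  0  0 15 22 25 26  8 11 10  8  4  0  0  0  0  0  0  7  3  2 18 15  1] start -120 step 6
[0.51166869 0.15146618 0.00845942] -13.634522153386472 [ 0.51791744  0.12207857 -2.24792371] [-0.11095279  0.00534027]
```

```bash
python3 -m pendant '{"dp":[[0.4,0,0],[0.8,0,0],[1.2,0,0],[1.6,0,0],[2,0,0]],"twist":[0,0,0,0,0]}'
python3 -m pendant '{"dp":[[0.4,0,0],[0.8,0,0],[1.2,0,0],[1.6,0,0],[1.8,0,0]],"twist":[0,0,0,0,0]}'
```

```text
clock: 7.32
tool_pos: [0.5306, 0.1468, 0.0083]
eef_rot: [0.993, -0.119, -0.001, 0.0]
force: [-6.1, 0.5, 0.8]
opening: 0.025
gripper_force: 60.0
clock: 7.95
tool_pos: [0.5461, 0.143, 0.0072]
eef_rot: [0.993, -0.119, -0.004, 0.0]
force: [-8.1, 2.9, -0.1]
opening: 0.0249
gripper_force: 59.9
```

```bash
python3 -m pendant '{"dp":[[0.2,0,-0.1],[0.4,0,-0.1],[0.6,0,-0.1],[0.8,0,-0.1],[1,0,-0.1]],"twist":[0,0,0,0,0]}'
python3 -c "
from m import *
o=bot.get_obs();print(o['tool_pos'],yaw(o),o['force'],(o['tool_pos'][:2]-t2)@R2)"
```

```text
clock: 8.57
tool_pos: [0.5593, 0.1404, 0.0097]
eef_rot: [0.993, -0.118, 0.001, -0.0]
force: [0.5, 0.3, -2.2]
opening: 0.0246
gripper_force: 59.7
[0.55927072 0.14035338 0.00967263] -13.603178046167349 [ 0.51877856  0.32542753 -2.18705724] [-0.06207315  0.0058176 ]
```

The push force fell to zero, so the bar has slipped past the gate. Now the pull-back.

```bash
python3 -m pendant '{"dp":[[-0.5,0,0],[-1,0,0],[-1.4,0,0],[-1.7,0,0],[-2,0,0]],"twist":[0,0,0,0,0]}'
python3 -c "
from m import *
f=grab('top');grab('side')
cv2.imwrite('pics/c3.png',cv2.resize(f['frame'][150:250,170:250,::-1],None,fx=6,fy=6,interpolation=cv2.INTER_CUBIC))
o=bot.get_obs();print(o['tool_pos'],o['force'],(o['tool_pos'][:2]-t2)@R2)"
```

```text
clock: 9.2
tool_pos: [0.539, 0.1449, 0.0098]
eef_rot: [0.993, -0.119, 0.0, -0.0]
force: [-0.1, 0.2, -2.5]
opening: 0.0252
gripper_force: 59.7
[0.5388555  0.14496763 0.00967361] [-0.55940517 -0.37371123 -1.8501649 ] [-0.08300037  0.00546548]
```

View pics/c3.png

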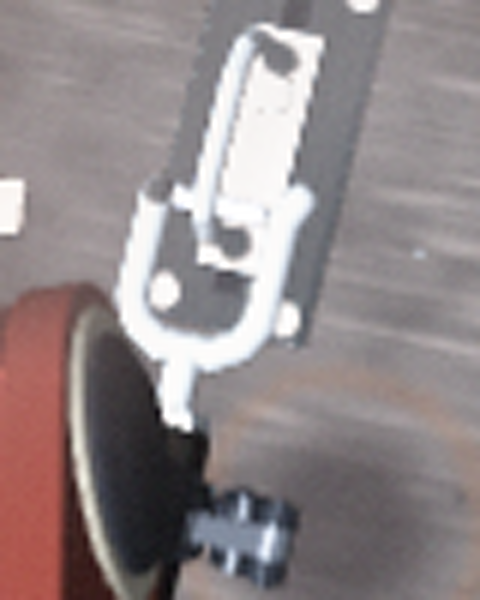

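The picture shows the gate shut across the mouth at about (175–265, 195–215), with the ring's near foot at (235,240) inside the U. Next, pull back in small steps.

```bash
python3 -m pendant '{"dp":[[-0.1,0,0],[-0.2,0,0],[-0.3,0,0],[-0.3,0,0]],"twist":[0,0,0,0]}'
```

```text
clock: 9.8
tool_pos: [0.5362, 0.1456, 0.0096]
eef_rot: [0.993, -0.119, -0.0, 0.0]
force: [-0.0, 0.8, -2.6]
opening: 0.025
gripper_force: 59.7
```

```bash
python3 -m pendant '{"dp":[[-0.1,0,0],[-0.15,0,0],[-0.2,0,0],[-0.2,0,0]],"twist":[0,0,0,0]}'
```

```text
clock: 10.3
tool_pos: [0.5355, 0.1458, 0.0101]
eef_rot: [0.993, -0.119, 0.001, -0.0]
force: [5.0, -0.8, -4.8]
opening: 0.0251
gripper_force: 59.4
```

```bash
python3 -m pendant '{"dp":[[-0.05,0,0],[-0.1,0,0],[-0.1,0,0]],"twist":[0,0,0]}'
```

```text
clock: 10.68
tool_pos: [0.5354, 0.1458, 0.0103]
eef_rot: [0.993, -0.119, 0.002, -0.0]
force: [8.7, -2.5, -6.3]
opening: 0.0247
gripper_force: 59.1
```

```bash
python3 -m pendant '{"dp":[[-0.03,0,0],[-0.03,0,0],[-0.03,0,0],[-0.03,0,0],[-0.03,0,0]],"twist":[0,0,0,0,0]}'
python3 -m pendant '{"dp":[[0,0,0],[0,0,0],[0,0,0],[0,0,0],[0,0,0]],"twist":[0,0,0,0,0]}'
```

```text
clock: 11.3
tool_pos: [0.5354, 0.1458, 0.0104]
eef_rot: [0.993, -0.119, 0.003, -0.0]
force: [9.8, -3.4, -7.7]
opening: 0.0252
gripper_force: 59.2
clock: 11.92
tool_pos: [0.5354, 0.1458, 0.0103]
eef_rot: [0.993, -0.119, 0.003, -0.0]
force: [9.9, -2.8, -7.1]
opening: 0.0251
gripper_force: 59.2
```

```bash
python3 -m pendant '{"dp":[[0.4,0,0],[0.9,0,0],[1.2,0,0.1],[1.2,0,0.3],[1.2,0,0.3]],"twist":[0,0,0,0,0]}'
python3 -m pendant '{"dp":[[0,0,0],[0,0,0]],"twist":[0,0]}' - 20
```

```text
clock: 12.55
tool_pos: [0.545, 0.1436, 0.0069]
eef_rot: [0.993, -0.119, 0.0, -0.0]
force: [-0.1, -0.3, 0.3]
opening: 0.0252
gripper_force: 60.1
clock: 12.8
tool_pos: [0.5449, 0.1436, 0.0069]
eef_rot: [0.993, -0.119, 0.0, -0.0]
force: [-0.1, 0.5, 0.1]
opening: 0.0251
gripper_force: 60.1
```

```bash
python3 -m pendant '{"dp":[[0,0,0],[0,0,0],[0,0,0],[0,0,0],[0,0,0]],"twist":[0,0,0,0,0]}' 0.55
python3 -m pendant '{"dp":[[0,0,-1.5],[0,0,-4],[0,0,-8],[0,0,-12],[0,0,-12]],"twist":[0,0,0,0,0]}'
python3 -m pendant '{"dp":[[-3,2,0],[-7,5,0],[-11,8,0],[-13,10,0],[-13,10,0]],"twist":[0,0,0,0,0]}'
python3 -c "
from m import *
f=grab('top');g=grab('side')
a=cv2.resize(f['frame'][150:270,170:250,::-1],None,fx=5,fy=5,interpolation=cv2.INTER_CUBIC)
b=cv2.resize(g['frame'][150:270,250:330,::-1],None,fx=5,fy=5,interpolation=cv2.INTER_CUBIC)
cv2.imwrite('pics/c4.png',cv2.hconcat([a,b]))"
```

```text
clock: 13.42
tool_pos: [0.5447, 0.1436, 0.0067]
eef_rot: [0.993, -0.119, -0.0, -0.0]
force: [0.1, 0.5, 0.3]
opening: 0.0465
gripper_force: 0.0
clock: 14.05
tool_pos: [0.548, 0.144, 0.1326]
eef_rot: [0.993, -0.119, 0.005, -0.001]
force: [-0.2, -0.4, 0.0]
opening: 0.047
gripper_force: 0.0
clock: 14.68
tool_pos: [0.3934, 0.0766, 0.1259]
eef_rot: [0.993, -0.119, -0.0, -0.0]
force: [-0.4, 0.5, -0.2]
opening: 0.0468
gripper_force: 0.0
```

View pics/c4.png

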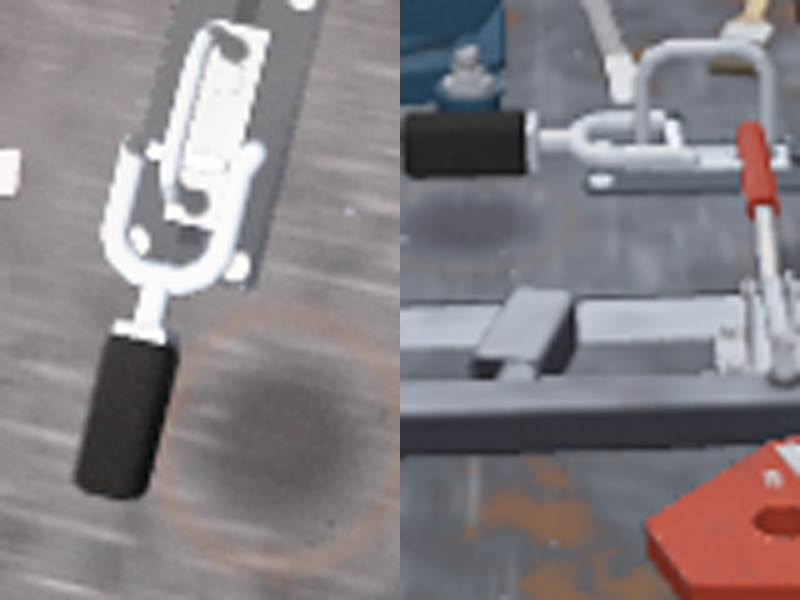

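The hook lies flat with the ring's near bar inside the U (top crop, about (190,200)) and the gate shut beyond it at about (155–235, 155). The gripper is clear.

```bash
python3 -c "
from cell import bot
print(bot.close_job())"
```

```text
the job is handed in; nothing more can be done
None
```

The job is handed in: the hook is clipped on the ring's near bar and lying flat with its gate shut, after a catch test held at about 10 N for just over a second, and the tape measure, magnet and offcut were not touched; no verdict came back.

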